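# Sweep the slot nuts into the catch tray

## Task

Clear the table for the drone: with the fingertips, sweep the three loose black slot nuts along the table top and through the open side of the catch tray until all three lie wholly inside it. Only push them: do not take a nut between the fingers or lift one off the table. Leave the levelling foot, standoff, battery, pliers, tube and white ring where they are.

Things in the scene. Friction and masses are not known exactly. Their poses are not given: they have to be found in the camera images.
- nut_a: loose slot nut (one of three alike), black steel: square base 32 x 32 x 10 mm with a raised rib 18 mm wide (along its x) and 32 mm long, 18 mm high in all, with a round threaded hole seen on top; about 110 g, slides on the table without tipping when pushed low. It lies flat at any yaw; origin at the centre of its underside, z up.
- nut_b: loose slot nut (one of three alike), black steel: square base 32 x 32 x 10 mm with a raised rib 18 mm wide (along its x) and 32 mm long, 18 mm high in all, with a round threaded hole seen on top; about 110 g, slides on the table without tipping when pushed low. It lies flat at any yaw; origin at the centre of its underside, z up.
- nut_c: loose slot nut (one of three alike), black steel: square base 32 x 32 x 10 mm with a raised rib 18 mm wide (along its x) and 32 mm long, 18 mm high in all, with a round threaded hole seen on top; about 110 g, slides on the table without tipping when pushed low. It lies flat at any yaw; origin at the centre of its underside, z up.
- tray: fixed aluminium catch tray on the robot's right: grey floor level with the table (no step), three walls 24 mm high, 5 mm thick, fourth side open. Inside 170 mm wide (its x), 120 mm deep (its y). Origin at the middle of the floor; the open mouth faces its +y, towards the nuts, at y = +60 mm; inner wall faces at y = -60 mm and x = +-85 mm. Yaw within +-0.3 rad.
- foot: bystander, loose: steel levelling foot standing on its disc, disc 43 mm in diameter, stem 16 mm thick, 45 mm high; origin at the centre of its underside.
- battery: bystander, loose: dark battery pack 38 mm (x) by 70 mm (y), 30 mm high; origin at the centre of its underside.
- post: bystander, loose: aluminium round standoff 18 mm in diameter, standing upright, 40 mm high; easily tipped; origin at the centre of its underside.
- pliers: bystander, loose: pliers with red handles lying flat along their x (jaws to +x), about 182 mm long (x from -82 to +100 mm), 52 mm wide, 16 mm high; origin on the table under the middle.
- tube: bystander, loose: closed white adhesive tube with black cap lying along its x (cap to +x), 132 mm long (x from -76 to +56 mm), 40 mm wide, 22 mm high; origin on the table under the middle.
- spool: bystander, loose: white plastic ring lying flat, 84 mm outside, 60 mm inside diameter, 22 mm high; origin at the centre of its underside.

How it is judged (in metres and radians):
At the end, for the whole second after the job is handed in: All three slot nuts lie at rest on the tray floor, each between the side walls with its centre at least 17 mm inside the mouth line (tray y below 43 mm), origin lower than 20 mm above the table (x of nut_a in the frame of tray between -0.085 and 0.085 m and y of nut_a in the frame of tray between -0.062 and 0.043 m and height (world z) of each of nut_a, nut_b, nut_c below 0.02 m and linear speed of each of nut_a, nut_b, nut_c below 0.02 m/s and x of nut_b in the frame of tray between -0.085 and 0.085 m and y of nut_b in the frame of tray between -0.062 and 0.043 m and x of nut_c in the frame of tray between -0.085 and 0.085 m and y of nut_c in the frame of tray between -0.062 and 0.043 m); the robot touches nothing.
It fails at once if a slot nut is lifted: its origin comes more than 22 mm above the table (height (world z) of any of nut_a, nut_b, nut_c above 0.022 m).
It fails at once if a slot nut is taken between the fingers: the grasp point comes within 11 mm of the nut's axis, lower than 30 mm above the table (height (world z) of the grasp point below 0.03 m and (horizontal distance between the grasp point and nut_a below 0.011 m or horizontal distance between the grasp point and nut_b below 0.011 m or horizontal distance between the grasp point and nut_c below 0.011 m)).
It fails at once if the levelling foot, standoff or battery is moved by more than 15 mm or tipped by more than 0.4 rad (distance of any of foot, post, battery from where it was at the start of the episode above 0.015 m or angle between any of foot, post, battery's own z axis and vertical above 0.4 rad).
It fails at once if the pliers, tube or white ring is moved by more than 15 mm or tipped by more than 0.4 rad (distance of any of pliers, tube, spool from where it was at the start of the episode above 0.015 m or angle between any of pliers, tube, spool's own z axis and vertical above 0.4 rad).
It also fails if it takes over 72 s, if anything falls off the work surface, if the arm or the gripper's body presses on something with over 40 N, if the wrist force passes 120 N, or if a joint passes its speed limit or range.

## Robot

A 6-joint arm with a two-finger parallel gripper is mounted at the origin on the work surface. World frame = base frame: x ahead of the robot, y to its left, z up, the work surface at z = 0. Lengths are in mm, angles in rad, forces in N, time in s.
With the tool pointing down it reaches from about 350 to 975 mm from the base axis. Payload 7.1 kg.
Tool frame: the origin (TCP) lies at the very end of the fingers, on their centre line; the grasp point (between the pads) lies 19 mm behind it; x points along the fingers, z is the direction in which the jaws open and shut, and the axes are right-handed (so a half turn about x gives the same grasp; the last joint's range is limited). The gripper opens to 88 mm and grips with 3 to 60 N. Pads are 20 mm wide; open, the fingers measure 115 mm over their backs; the gripper's body (75 mm by 178 mm) begins 61 mm behind the grasp point.
Start: joints at [-1.16, 0.423, 1.63, -0, 1.089, -0.019], TCP at [260.445, -568.131, 222.675] pointing down, gripper open.
Joint ranges: [-3, 3], [-0.9, 2.11], [0.09, 2.58], [-1.31, 4.45], [0.11, 2.69], [-2.54, 2.54]. Speed limits (rad/s): [2.39, 2.39, 3.01, 3.14, 3.14, 3.14].

## Interface

Orientations are given as a rotation vector (axis times angle).
In Python, from workcell import * gives the robot as it stands.
- The arm moves only by the shell command python3 -m crank 'ROWS'. ROWS is JSON, a list of rows, each a list of 3 entries, a list of its own where there are three numbers: the shift along the tool's x, y, z in cm, then the turn, a rotation vector about the tool's x, y, z in degrees, then the finger opening in cm, from 0 to 8.78. In form: [[[dx, dy, dz], [rx, ry, rz], claw], ...]. A call has 1 to 5 rows; each row shifts and turns the commanded pose from where the row before left it, along the tool's axes as they then stand; what a row does not reach is not made up. A row lasts 1/8 s, in which the tool goes at most 62.5 mm and 10.7 degrees, less where a joint would pass 70% of its speed; a pose out of reach is approached as far as the arm can. A call with a gripper value outside its range is refused whole. The fingers move at their own pace and stop on an object; the grip force is fixed at half the most. Time passes only in rows, so rows that do not move let the fingers close. It gives the time, the measured TCP pose, the force and the opening at its end, in the units of the state.
- get_obs(): the state, without advancing time (a new reading comes with each control period).
- get_image(name): name is "scene" or "top" or "wrist"; returns a dict with "pixels" (480x640x3 uint8, red, green, blue), "mtx" (3x3 intrinsics, pixels), "view" (4x4, takes a point from world to camera coordinates). Camera axes: x right, y down, z forward; pixel columns grow to the right and rows downward; lengths in mm; the calibration is good to about 2 mm. The wrist camera is an equidistant fisheye: a pixel r from the principal point sees the ray r / f radians off the axis. A picture is of the moment at which its call begins. There is no depth.
- close_job(): hands the job in, once; it reports no verdict.
The state is a dict: "t": time; "qpos": joint angles; "qvel": joint speeds; "joint_torque": joint torques, N m; "ee_pos": TCP position; "orientation": TCP orientation; "ft_force": force on the tool from outside, world axes, zero at the start; "moment": the same for the moment, N m; "width": finger opening in mm.
Only numpy, scipy, OpenCV 4.12 (cv2) and the standard library are available. Lean on these libraries where they do the work, as an engineer would, in place of code of your own. Each camera call takes 0.05 s, during which the arm holds its last target.

## Working session

There is one attempt and no reset: what is moved stays moved. The work goes in short steps, Python scripts to look and compute and a shell command to move; the robot and the scene stay as the last step left them, time stands still between calls to the robot, and variables do not carry over. Pictures are saved under pics/ and viewed, and the job is handed in when it is done.

```bash
mkdir -p pics; ls; python3 - <<'E'
from workcell import *
import cv2
print(get_obs())
for n in ["scene","top","wrist"]:
    d=get_image(n); cv2.imwrite(f"pics/{n}0.png",d["pixels"][:,:,::-1]); print(n,d["mtx"],d["view"])
E
```

```text
pics
{'t': 0.0, 'qpos': array([-1.16001844e+00,  4.23838447e-01,  1.63069200e+00,  1.10671616e-05,
        1.08862212e+00, -1.90174049e-02]), 'qvel': array([-2.51779530e-03,  9.99937941e-04,  5.86635511e-04, -5.57144998e-04,
       -8.82346623e-05,  6.73564067e-04]), 'joint_torque': array([-2.16960630e-03, -5.44630337e+01, -2.73669237e+01,  6.41964586e-02,
        2.26752344e-02, -1.31184329e-04]), 'ee_pos': array([ 260.21759607, -567.62919227,  221.90242172]), 'orientation': array([ 0.88794432,  1.38372367, -0.88650619]), 'ft_force': array([ 0.44885754,  0.13248332, -0.36196607]), 'moment': array([-0.01305083, -0.00574976,  0.01442774]), 'width': 88.00884861044155}
scene [[514.03679586   0.         328.79912093]
 [  0.         514.03679586 239.52183853]
 [  0.           0.           1.        ]] [[-1.97944070e-01  9.80209271e-01 -2.81618920e-03  3.08790681e+01]
 [ 8.20308366e-01  1.64079497e-01 -5.47879643e-01 -5.02720157e+02]
 [-5.36574626e-01 -1.10759670e-01 -8.36552429e-01  1.50367836e+03]
 [ 0.00000000e+00  0.00000000e+00  0.00000000e+00  1.00000000e+00]]
top [[608.51295113   0.         320.93141284]
 [  0.         608.51295113 239.25710123]
 [  0.           0.           1.        ]] [[ 3.44549046e-03 -9.99993669e-01  8.88667989e-04  7.41267634e+01]
 [-9.92977783e-01 -3.52640138e-03 -1.18248416e-01  5.88235009e+02]
 [ 1.18250801e-01 -4.75003780e-04 -9.92983647e-01  1.09400500e+03]
 [ 0.00000000e+00  0.00000000e+00  0.00000000e+00  1.00000000e+00]]
wrist [[371.64829954   0.         318.63351473]
 [  0.         371.64829954 240.57702552]
 [  0.           0.           1.        ]] [[ 4.15844504e-01 -9.09432890e-01 -2.27309243e-03 -6.22817804e+02]
 [-8.74726866e-01 -4.00656363e-01  2.72630500e-01 -3.24159081e+01]
 [-2.48849872e-01 -1.11383560e-01 -9.62116128e-01  3.90765376e+02]
 [ 0.00000000e+00  0.00000000e+00  0.00000000e+00  1.00000000e+00]]
```

View pics/top0.png

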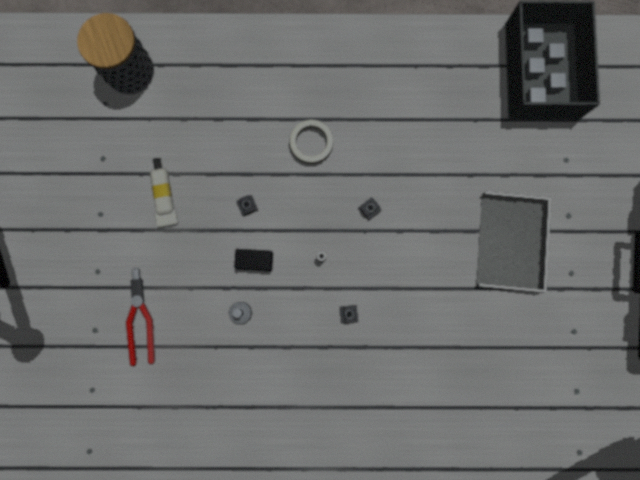

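View pics/scene0.png

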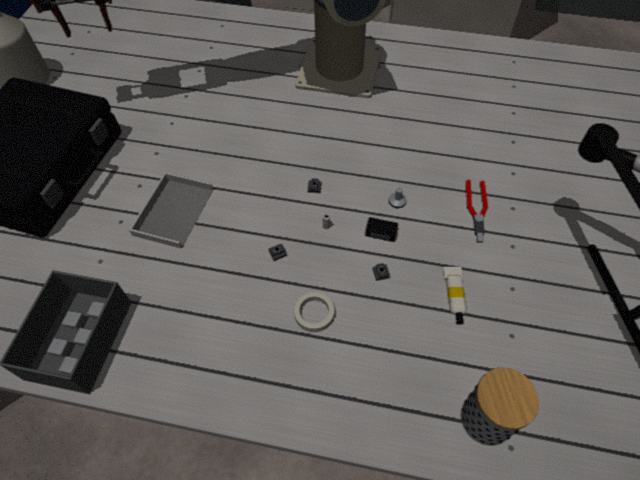

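View pics/wrist0.png

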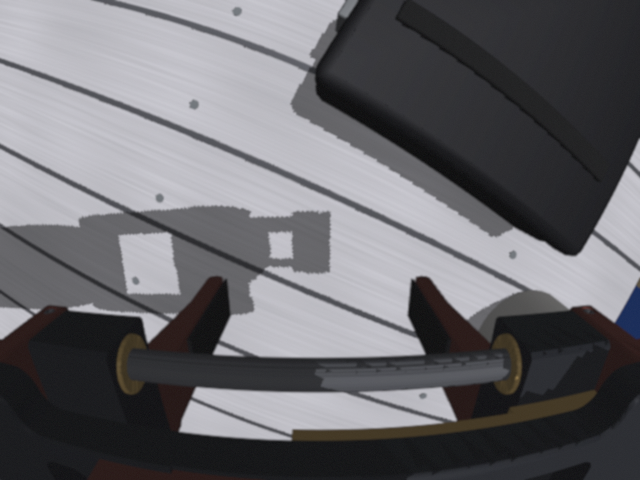

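The top view shows the nuts near (247,205), (370,208) and (348,314). The tray spans (480–550, 193–292) with its mouth to the left. The standoff is at (320,259), the battery at (253,260), the foot at (240,313) and the ring at (311,142).

```bash
cat > h.py <<'E'
from workcell import *
import cv2, numpy as np
def ray(d,uv,z):
    K=d["mtx"];V=d["view"];R=V[:3,:3];t=V[:3,3]
    c=-R.T@t; r=R.T@np.linalg.inv(K)@np.array([uv[0],uv[1],1.]); s=(z-c[2])/r[2]
    return (c+s*r)[:2]
def proj(d,p):
    V=d["view"];q=V[:3,:3]@np.array(p,float)+V[:3,3];u=d["mtx"]@q;return u[:2]/u[2]
def darks(d,thr=70,lo=100,hi=2500):
    g=cv2.cvtColor(d["pixels"],cv2.COLOR_RGB2GRAY)
    m=(g<thr).astype(np.uint8)
    m=cv2.morphologyEx(m,cv2.MORPH_OPEN,np.ones((5,5),np.uint8))
    out=[]
    for c in cv2.findContours(m,cv2.RETR_EXTERNAL,cv2.CHAIN_APPROX_NONE)[0]:
        a=cv2.contourArea(c)
        if lo<a<hi: out.append((a,cv2.minAreaRect(c)))
    return out
E
python3 - <<'E'
from h import *
d=get_image("top")
for a,r in darks(d): print(a,r, ray(d,r[0],9).round(1))
for n,uv,z in [("post",(320.5,258),35),("postbase",(319.5,262),0),("foot",(240,313),2),("spool",(311,142),15),("batt",(253.5,260),25),("tray1",(482,195),22),("tray2",(549,200),22),("tray3",(545,291),22),("tray4",(478,287),22)]:
    print(n,ray(d,uv,z).round(1))
p=d["pixels"][:,:,::-1][170:330,210:560]
cv2.imwrite("pics/z1.png",cv2.resize(p[:,:200],None,fx=4,fy=3.75,interpolation=cv2.INTER_CUBIC))
cv2.imwrite("pics/z2.png",cv2.resize(p[:,200:],None,fx=4,fy=3.75,interpolation=cv2.INTER_CUBIC))
E
```

```text
2024.0 ((595.5, 459.0), (40.0, 87.0), 90.0) [ 190. -425.]
278.0 ((131.0, 336.0), (56.0, 8.0), 90.0) [408.4 429.2]
152.5 ((348.5, 314.5), (15.0, 15.0), 90.0) [449.5  24.1]
148.5 ((136.5, 287.0), (14.0, 11.0), 90.0) [499.4 422.6]
789.0 ((253.5, 260.5), (23.0, 37.0), 90.0) [550.2 203.5]
1975.5 ((6.981340408325195, 300.25244140625), (128.4560546875, 39.10087585449219), 68.5870361328125) [473.8 664.3]
187.0 ((368.6065673828125, 209.8278350830078), (15.620499610900879, 16.772830963134766), 50.19443130493164) [648.  -14.6]
397.5 ((542.065673828125, 243.50746154785156), (7.275686264038086, 87.08456420898438), 0.7538483738899231) [ 584.4 -343.3]
226.5 ((246.55174255371094, 205.12069702148438), (17.46375846862793, 15.625468254089355), 66.80140686035156) [656.2 218.5]
1781.0 ((632.0, 279.5), (187.0, 14.0), 90.0) [ 516.8 -510.1]
2371.0 ((124.46685791015625, 77.36200714111328), (49.1224250793457, 66.78467559814453), 53.88066101074219) [909.2 462.2]
post [553.1  76.9]
postbase [548.5  78.7]
foot [451.6 228. ]
spool [778.8  95.9]
batt [549.8 201.7]
tray1 [ 675.  -228.5]
tray2 [ 665.8 -355. ]
tray3 [ 494.2 -340.5]
tray4 [ 501.1 -216.2]
```

```bash
true
```

```text
(no output)
```

View pics/z1.png

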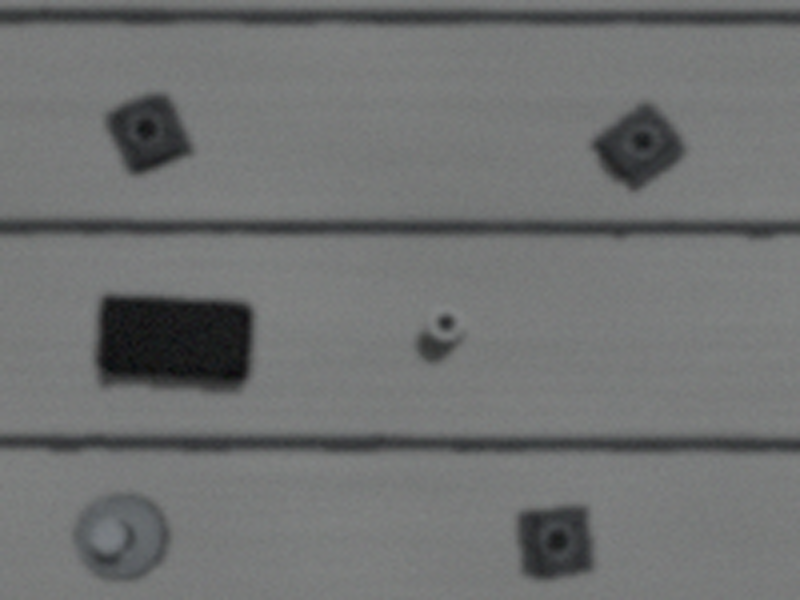

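View pics/z2.png

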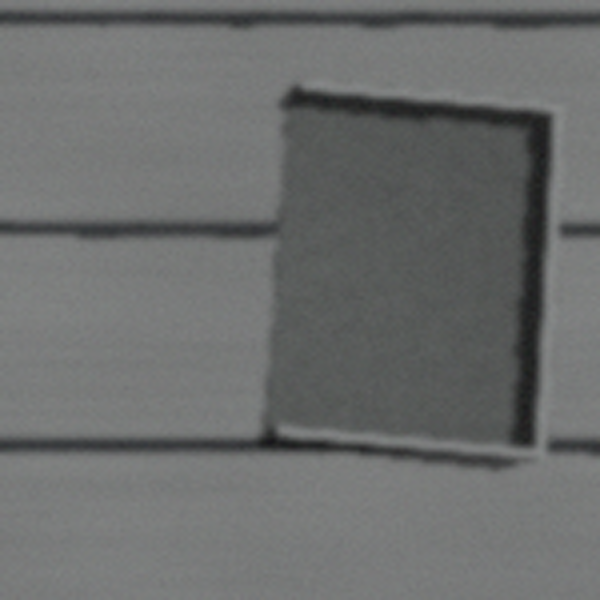

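```bash
python3 - <<'E'
from h import *
from scipy.spatial.transform import Rotation as R
d=get_image("top"); s=get_image("scene")
for n,uv,z in [("nut1",(247,204.4),18),("nut2",(370.75,207.6),18),("nut3",(349.25,314.3),18),("post",(321.75,255.9),40),("foot",(240.75,312.7),3)]:
    p=ray(d,uv,z); print(n,p.round(1),"scene px",proj(s,[*p,z]).round(1))
c=[ray(d,uv,z) for uv,z in [((482.5,193.5),24),((548.75,198.8),24),((546.25,291.3),24),((477.5,287.3),24)]]
print(np.round(c,1)); print([np.linalg.norm(c[i]-c[(i+1)%4]).round(1) for i in range(4)])
xa=c[1]-c[2]; yaw=np.arctan2(xa[1],xa[0]); ex=np.array([np.cos(yaw),np.sin(yaw)]);ey=np.array([-ex[1],ex[0]])
o=(c[1]+c[2])/2+65*ey
print("tray",o,yaw,"mouth",o+60*ey, [ (o+60*ey+k*85*ex).round(1) for k in(-1,1)])
print([proj(s,[*q,24]).round(0) for q in c])
print(R.from_rotvec(get_obs()["orientation"]).as_matrix().round(3))
cv2.imwrite("pics/sz.png",cv2.resize(s["pixels"][160:340,120:420,::-1],(800,480),interpolation=cv2.INTER_CUBIC))
E
```

```text
nut1 [656.  216.6] scene px [381.1 267.7]
nut2 [650.7 -18. ] scene px [276.7 247.7]
nut3 [449.9  23.1] scene px [314.1 181.8]
post [556.5  74.6] scene px [326.  214.8]
foot [452.1 226.5] scene px [396.9 199.4]
[[ 677.5 -229. ]
 [ 667.7 -353.8]
 [ 493.5 -342.1]
 [ 500.5 -214.7]]
[np.float64(125.2), np.float64(174.6), np.float64(127.5), np.float64(177.5)]
tray [ 585.0162862  -283.10773463] -0.06735457586624007 mouth [ 589.05450581 -223.24378235] [array([ 504.2, -217.5]), array([ 673.9, -229. ])]
[array([182., 241.]), array([131., 228.]), array([164., 171.]), array([213., 181.])]
[[-0.     0.909  0.417]
 [ 0.     0.417 -0.909]
 [-1.     0.    -0.001]]
```

```bash
true
```

```text
(no output)
```

View pics/sz.png

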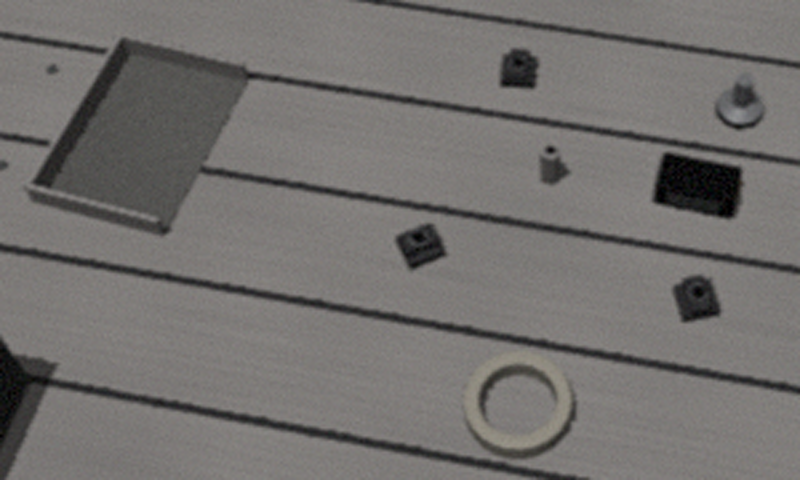

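Poses agree across both views (tray centre ≈ (585,-283), yaw ≈ -0.07). First step: turn the tool so the jaw axis lies along world x.

```bash
python3 -m crank '[[[0,0,0],[-10.5,0,0],2],[[0,0,0],[-10.5,0,0],2],[[0,0,0],[-10.5,0,0],2],[[0,0,0],[-10.5,0,0],2],[[0,0,0],[-10.5,0,0],2]]'; python3 -m crank '[[[0,0,0],[-10.5,0,0],2],[[0,0,0],[-2.4,0,0],2],[[0,0,0],[0,0,0],2]]'; python3 - <<'E'
from h import *
from scipy.spatial.transform import Rotation as R
o=get_obs();print(o["qpos"].round(2),R.from_rotvec(o["orientation"]).as_matrix().round(3))
E
```

```text
t: 0.92
ee_pos: [260.4, -568.1, 222.6]
orientation: [0.172, 1.564, -0.172]
ft_force: [0.1, 0.3, 0.5]
width: 41.3
t: 1.3
ee_pos: [260.4, -568.1, 222.6]
orientation: [0.0, 1.571, 0.0]
ft_force: [0.0, 0.6, 0.3]
width: 20.2
[-1.16  0.42  1.63 -0.    1.09 -1.16] [[-0.  0.  1.]
 [ 0.  1. -0.]
 [-1.  0. -0.]]
```

```bash
python3 -m crank '[[[0,5,0],[0,0,0],2],[[0,5,0],[0,0,0],2],[[0,5,0],[0,0,0],2],[[0,5,0],[0,0,0],2],[[0,5,0],[0,0,0],2]]'; python3 -m crank '[[[0,3.5,3.9],[0,0,0],2],[[0,3.5,3.9],[0,0,0],2],[[0,3.5,3.9],[0,0,0],2],[[0,3.5,3.9],[0,0,0],2],[[0,3.5,3.9],[0,0,0],2]]'; python3 -m crank '[[[0,3.5,3.9],[0,0,0],2],[[0,3.5,3.9],[0,0,0],2],[[0,3.5,3.9],[0,0,0],2],[[0,3.5,3.9],[0,0,0],2],[[0,3.5,3.9],[0,0,0],2]]'
```

```text
t: 1.92
ee_pos: [260.2, -316.7, 222.8]
orientation: [0.001, 1.57, -0.001]
ft_force: [0.3, -0.3, 0.3]
width: 19.8
t: 2.55
ee_pos: [456.5, -141.7, 223.0]
orientation: [0.0, 1.57, -0.001]
ft_force: [0.2, -1.3, -1.1]
width: 20.1
t: 3.18
ee_pos: [651.4, 33.4, 222.7]
orientation: [0.0, 1.571, -0.001]
ft_force: [0.6, -0.6, 0.4]
width: 20.2
```

```bash
python3 -m crank '[[[5,0.3,0],[0,0,0],2],[[5,0.2,0],[0,0,0],2],[[5,0,0],[0,0,0],2],[[4,0,0],[0,0,0],2],[[2.8,0,0],[0,0,0],2]]';python3 - <<'E'
from h import *
for n in ["wrist","top"]:
    d=get_image(n); cv2.imwrite(f"pics/{n}1.png",d["pixels"][:,:,::-1])
E
```

```text
t: 3.8
ee_pos: [649.2, 37.1, 2.4]
orientation: [0.001, 1.573, -0.001]
ft_force: [-0.1, 0.2, -0.4]
width: 20.3
```

```bash
true
```

```text
(no output)
```

View pics/wrist1.png

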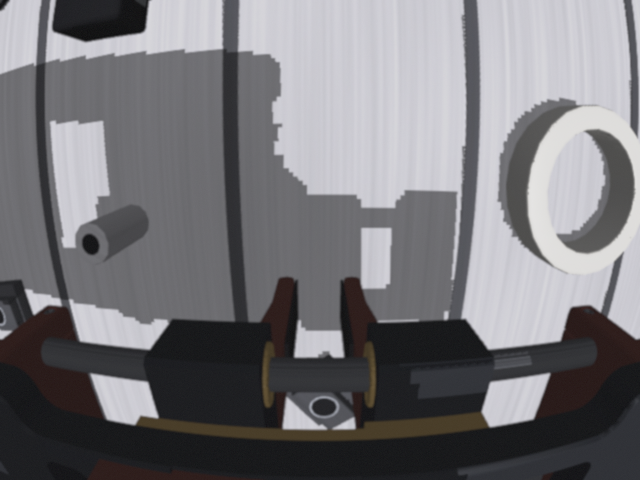

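View pics/top1.png

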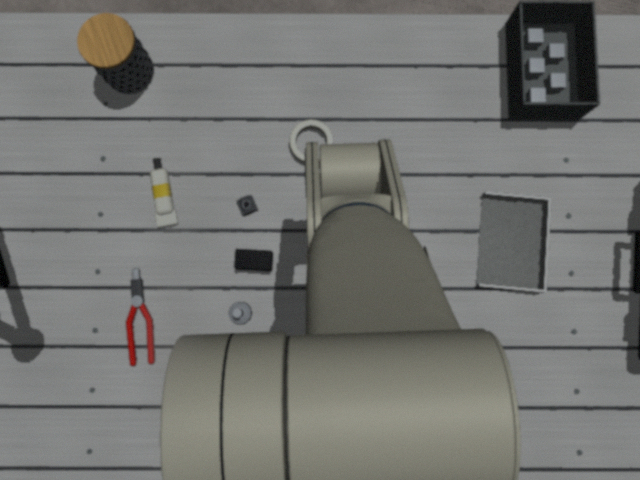

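Wrist view: nut corner sits at (323,405), centred between the fingers, the ring and standoff well clear. Push it into the tray.

```bash
python3 -m crank '[[[-0.1,-1.5,0],[0,0,0],2],[[0,-2.5,-0.2],[0,0,0],2],[[0,-2.5,-0.2],[0,0,0],2],[[0,-2.5,-0.2],[0,0,0],2],[[0,-2.5,-0.2],[0,0,0],2]]'; python3 -m crank '[[[0,-2.5,-0.2],[0,0,0],2],[[0,-2.5,-0.2],[0,0,0],2],[[0,-2.5,-0.2],[0,0,0],2],[[0,-2.5,-0.2],[0,0,0],2],[[0,-2.5,-0.2],[0,0,0],2]]';python3 - <<'E'
from h import *
for n in ["wrist"]:
    d=get_image(n); cv2.imwrite(f"pics/{n}2.png",d["pixels"][:,:,::-1])
E
```

```text
t: 4.53
ee_pos: [642.4, -79.7, 6.7]
orientation: [0.0, 1.57, -0.001]
ft_force: [0.9, -0.1, -0.3]
width: 20.1
t: 5.15
ee_pos: [632.4, -204.7, 6.3]
orientation: [-0.0, 1.57, -0.0]
ft_force: [1.0, 1.0, 0.7]
width: 19.9
```

```bash
true
```

```text
(no output)
```

View pics/wrist2.png

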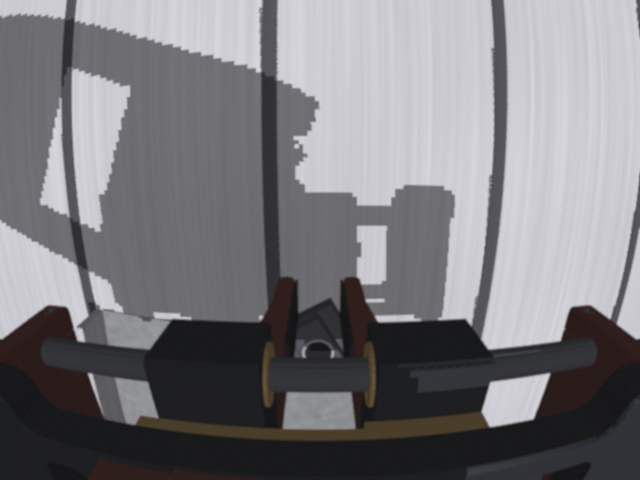

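The nut's corner is nested between the fingers at (318,350). Continue into the tray, easing off.

```bash
python3 -m crank '[[[0.1,-2,0],[0,0,0],2],[[0,-1.5,0],[0,0,0],2],[[0,-0.8,0],[0,0,0],2],[[0,-0.4,0],[0,0,0],2],[[0,1,0],[0,0,0],2]]'; python3 -m crank '[[[0,2,0],[0,0,0],2],[[0,2,0],[0,0,0],2],[[-5,0,0],[0,0,0],2],[[-5,0,0],[0,0,0],2]]'
```

```text
t: 5.82
ee_pos: [632.3, -240.2, 4.6]
orientation: [-0.0, 1.571, -0.0]
ft_force: [-0.4, 0.5, 0.3]
width: 20.0
t: 6.32
ee_pos: [631.7, -197.5, 105.0]
orientation: [-0.001, 1.573, 0.003]
ft_force: [0.6, -0.2, -0.0]
width: 19.9
```

```bash
python3 -m crank '[[[0,5.1,0.3],[0,0,0],2],[[0,5.1,0.3],[0,0,0],2],[[0,5.1,0.3],[0,0,0],2],[[0,5.1,0.3],[0,0,0],2],[[0,5.1,0.3],[0,0,0],2]]'; python3 -m crank '[[[0,5.1,0.3],[0,0,0],2],[[0,5.1,0.3],[0,0,0],2],[[0,5.1,0.3],[0,0,0],2],[[0,5.1,0.3],[0,0,0],2],[[3,0,0],[0,0,0],2]]'; python3 -m crank '[[[4,0,0],[0,0,0],2],[[3,0,0],[0,0,0],2],[[0,0,0],[0,0,0],2]]'
python3 - <<'E'
from h import *
for n in ["wrist","top"]:
    d=get_image(n); cv2.imwrite(f"pics/{n}3.png",d["pixels"][:,:,::-1])
E
```

```text
t: 6.95
ee_pos: [646.4, 58.3, 104.7]
orientation: [-0.001, 1.571, 0.001]
ft_force: [0.5, 0.3, 0.1]
width: 20.2
t: 7.58
ee_pos: [659.8, 265.4, 76.9]
orientation: [-0.003, 1.565, 0.007]
ft_force: [0.7, -0.7, -0.8]
width: 19.9
t: 7.95
ee_pos: [657.1, 260.3, 2.8]
orientation: [-0.002, 1.573, 0.001]
ft_force: [0.5, 0.2, 0.1]
width: 20.1
```

```bash
true
```

```text
(no output)
```

View pics/wrist3.png

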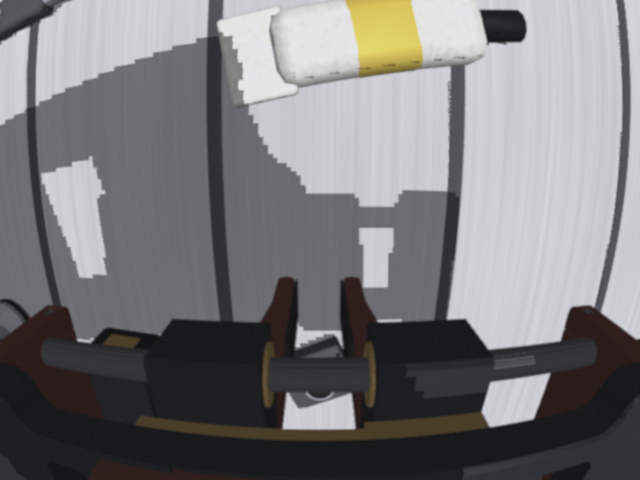

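View pics/top3.png

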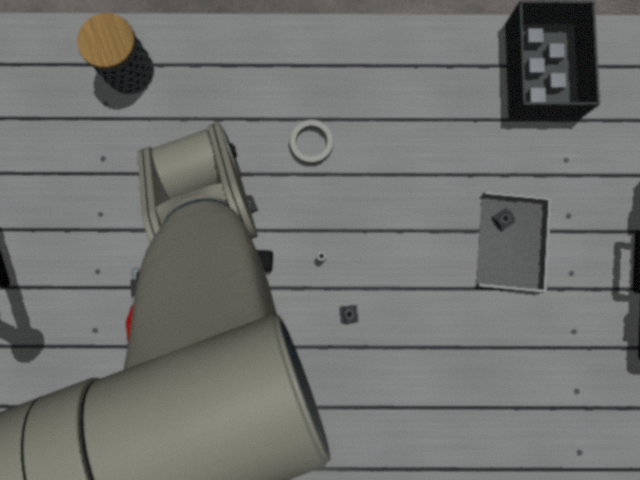

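Nut 2 now lies in the tray at (503,218) in the top view. Nut 1 sits in front of the fingers at (318,370) in the wrist view. Pushing it in.

```bash
python3 -m crank '[[[-0.1,-1.5,0],[0,0,0],2],[[0,-2,-0.2],[0,0,0],2],[[0,-2.5,-0.4],[0,0,0],2],[[0,-2.5,-0.4],[0,0,0],2],[[0,-2.5,-0.4],[0,0,0],2]]'; python3 -m crank '[[[0.1,-2.5,-0.4],[0,0,0],2],[[0,-2.5,-0.4],[0,0,0],2],[[0,-2.5,-0.4],[0,0,0],2],[[0,-2.5,-0.4],[0,0,0],2],[[0,-2.5,-0.4],[0,0,0],2]]';python3 - <<'E'
from h import *
for n in ["wrist"]:
    d=get_image(n); cv2.imwrite(f"pics/{n}4.png",d["pixels"][:,:,::-1])
E
```

```text
t: 8.68
ee_pos: [644.8, 146.8, 5.9]
orientation: [0.0, 1.571, -0.0]
ft_force: [0.5, 1.8, -0.0]
width: 20.1
t: 9.3
ee_pos: [624.7, 22.4, 4.6]
orientation: [-0.0, 1.571, 0.0]
ft_force: [-0.1, 0.6, 0.5]
width: 20.0
```

```bash
true
```

```text
(no output)
```

View pics/wrist4.png

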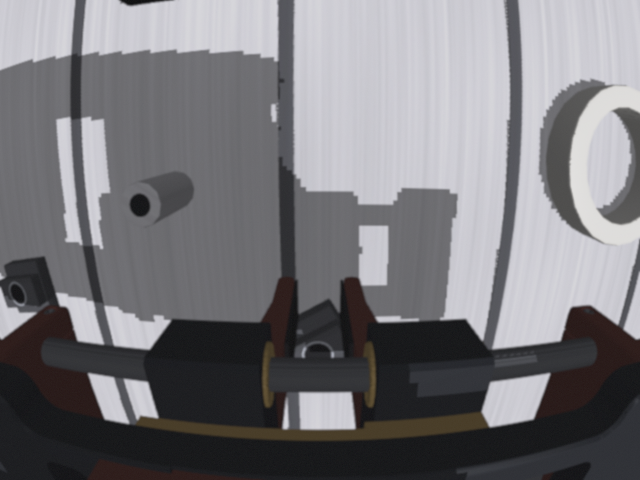

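Nut 1 is centred between the fingers at (317,350) and the standoff is clear. Continuing.

```bash
python3 -m crank '[[[0,-2.5,-0.45],[0,0,0],2],[[0,-2.5,-0.45],[0,0,0],2],[[0,-2.5,-0.45],[0,0,0],2],[[0,-2.5,-0.45],[0,0,0],2],[[0,-2.5,-0.45],[0,0,0],2]]'; python3 -m crank '[[[0,-2.5,-0.45],[0,0,0],2],[[0,-2.5,-0.45],[0,0,0],2],[[0,-2.5,-0.45],[0,0,0],2],[[0,-2.5,-0.45],[0,0,0],2],[[0,-2.2,-0.4],[0,0,0],2]]';  python3 -m crank '[[[0,-1.2,0],[0,0,0],2],[[0,-0.6,0],[0,0,0],2],[[0,-0.3,0],[0,0,0],2],[[0,1,0],[0,0,0],2]]'; python3 -m crank '[[[0,2,0],[0,0,0],2],[[0,2,0],[0,0,0],2],[[-5,0,0],[0,0,0],2],[[-5,0,0],[0,0,0],2]]'
```

```text
t: 9.98
ee_pos: [602.2, -101.9, 4.5]
orientation: [-0.0, 1.571, 0.0]
ft_force: [0.1, 0.5, -0.5]
width: 19.9
t: 10.6
ee_pos: [580.2, -224.0, 4.5]
orientation: [-0.0, 1.571, 0.0]
ft_force: [1.2, 0.6, 0.5]
width: 20.1
t: 11.1
ee_pos: [581.0, -233.9, 4.7]
orientation: [-0.0, 1.57, -0.0]
ft_force: [-0.0, 0.8, -0.4]
width: 20.2
t: 11.6
ee_pos: [580.2, -191.6, 105.1]
orientation: [-0.001, 1.573, 0.003]
ft_force: [0.2, 0.4, 0.5]
width: 20.0
```

```bash
python3 -m crank '[[[0,4.2,-2.5],[0,0,0],2],[[0,4.2,-2.5],[0,0,0],2],[[0,4.2,-2.5],[0,0,0],2],[[0,4.2,-2.4],[0,0,0],2],[[0,4.2,-2.4],[0,0,0],2]]'; python3 -m crank '[[[0,4.2,-2.4],[0,0,0],2],[[0,0,0],[-8,0,0],2],[[0,0,0],[-8,0,0],2],[[0,0,0],[-9,0,0],2],[[3,0,0],[0,0,0],2]]'; python3 -m crank '[[[4,0,0],[0,0,0],2],[[3,0,0],[0,0,0],2],[[0,0,0],[0,0,0],2]]'
python3 - <<'E'
from h import *
for n in ["wrist","top"]:
    d=get_image(n); cv2.imwrite(f"pics/{n}5.png",d["pixels"][:,:,::-1])
E
```

```text
t: 12.22
ee_pos: [456.2, 18.3, 104.8]
orientation: [-0.001, 1.571, 0.001]
ft_force: [0.9, -0.1, 0.5]
width: 19.9
t: 12.85
ee_pos: [434.9, 59.4, 75.9]
orientation: [-0.345, 1.538, 0.345]
ft_force: [0.3, -0.1, -0.2]
width: 20.1
t: 13.22
ee_pos: [431.5, 58.7, 3.4]
orientation: [-0.343, 1.548, 0.344]
ft_force: [-0.8, -0.9, -0.3]
width: 19.9
```

```bash
true
```

```text
(no output)
```

View pics/wrist5.png

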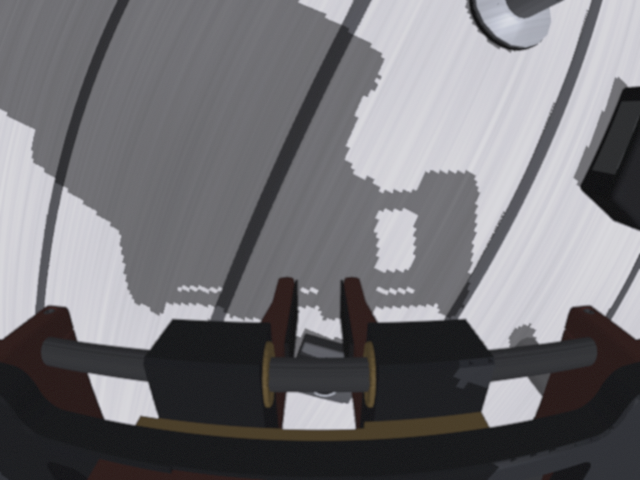

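View pics/top5.png

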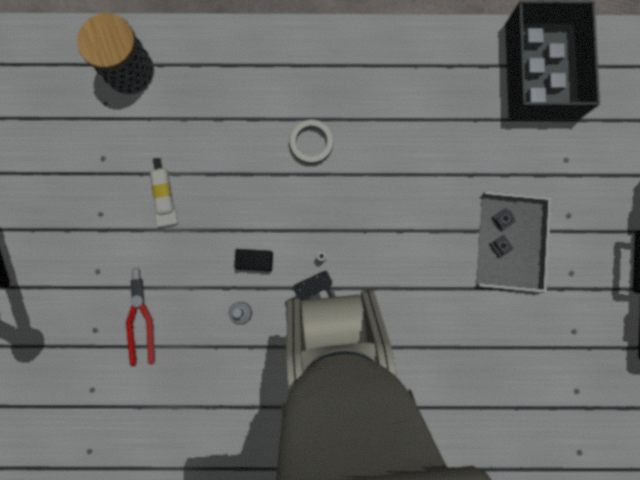

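Two nuts lie in the tray at (503,218) and (500,246). Nut 3 is centred ahead of the fingers at (325,370) in the wrist view. Push diagonally.

```bash
python3 -m crank '[[[-0.1,-1.5,0],[0,0,0],2],[[0,-2,0],[0,0,0],2],[[0,-2.5,0],[0,0,0],2],[[0,-2.5,0],[0,0,0],2],[[0,-2.5,0],[0,0,0],2]]'; python3 -m crank '[[[0.1,-2.5,0],[0,0,0],2],[[0,-2.5,0],[0,0,0],2],[[0,-2.5,0],[0,0,0],2],[[0,-2,0],[0,0,0],2]]';python3 - <<'E'
from h import *
for n in ["wrist","top"]:
    d=get_image(n); cv2.imwrite(f"pics/{n}6.png",d["pixels"][:,:,::-1])
E
```

```text
t: 13.95
ee_pos: [481.6, -43.4, 7.1]
orientation: [-0.343, 1.541, 0.341]
ft_force: [-0.3, 0.8, -0.5]
width: 20.0
t: 14.45
ee_pos: [521.5, -129.7, 6.0]
orientation: [-0.343, 1.542, 0.341]
ft_force: [0.6, 1.4, 0.3]
width: 19.9
```

```bash
true
```

```text
(no output)
```

View pics/wrist6.png

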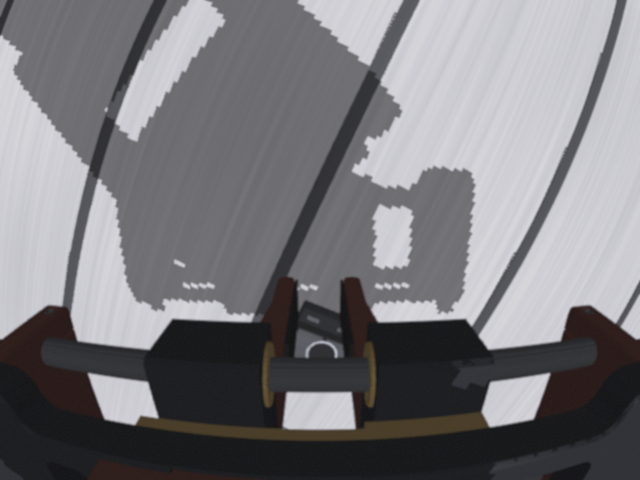

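View pics/top6.png

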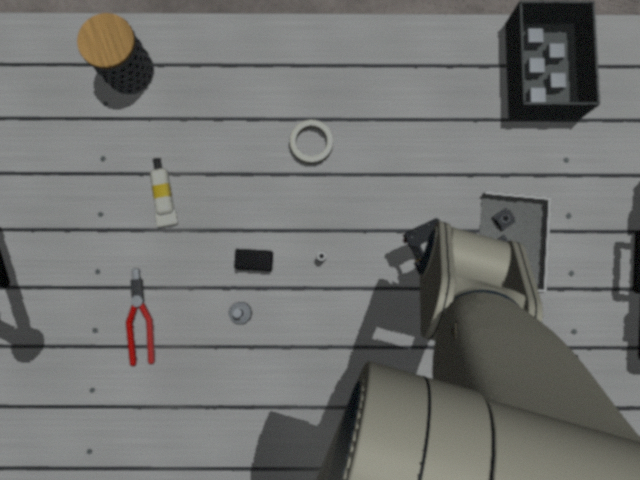

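Nut 3 is still centred at (320,352). Straighten the tool while steering toward the free side of the tray.

```bash
python3 -m crank '[[[0.1,-0.4,0.2],[8,0,0],2],[[0,-0.4,0.2],[8,0,0],2],[[0,-0.4,0.2],[9,0,0],2],[[0,-1,0.1],[0,0,0],2]]';python3 - <<'E'
from h import *
for n in ["wrist"]:
    d=get_image(n); cv2.imwrite(f"pics/{n}7.png",d["pixels"][:,:,::-1])
E
```

```text
t: 15.05
ee_pos: [530.5, -147.0, 4.0]
orientation: [-0.002, 1.571, 0.002]
ft_force: [0.1, 1.2, 1.4]
width: 19.9
```

```bash
true
```

```text
(no output)
```

View pics/wrist7.png

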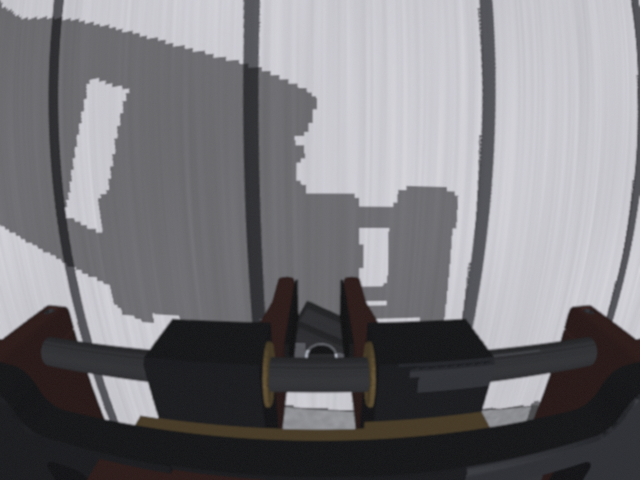

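The nut is centred at (320,353), with the tray floor appearing just behind it. Straight in, then out.

```bash
python3 -m crank '[[[0,-2.2,0.15],[0,0,0],2],[[0,-2.2,0.15],[0,0,0],2],[[0,-2.2,0.15],[0,0,0],2],[[0,-1.2,0.1],[0,0,0],2],[[0,-0.6,0],[0,0,0],2]]'; python3 -m crank '[[[0,-0.4,0],[0,0,0],2],[[0,1,0],[0,0,0],2],[[0,2,0],[0,0,0],2],[[-5,1,0],[0,0,0],2],[[-5,0,0],[0,0,0],2]]'; python3 -m crank '[[[0,5,0],[0,0,0],2],[[0,5,0],[0,0,0],2],[[0,5,0],[0,0,0],2],[[0,5,0],[0,0,0],2],[[0,5,0],[0,0,0],2]]';python3 - <<'E'
from h import *
d=get_image("top"); cv2.imwrite("pics/top8.png",d["pixels"][:,:,::-1])
cv2.imwrite("pics/top8z.png",cv2.resize(d["pixels"][170:310,460:570,::-1],None,fx=4,fy=4,interpolation=cv2.INTER_CUBIC))
E
```

```text
t: 15.72
ee_pos: [536.0, -232.5, 3.6]
orientation: [0.001, 1.571, -0.0]
ft_force: [-0.3, 0.7, 0.4]
width: 20.0
t: 16.35
ee_pos: [535.2, -192.6, 103.9]
orientation: [-0.001, 1.574, 0.003]
ft_force: [0.4, -0.3, 0.2]
width: 20.0
t: 16.98
ee_pos: [534.9, 57.6, 103.7]
orientation: [-0.001, 1.571, 0.001]
ft_force: [1.4, -0.8, 0.8]
width: 20.0
```

```bash
true
```

```text
(no output)
```

View pics/top8.png

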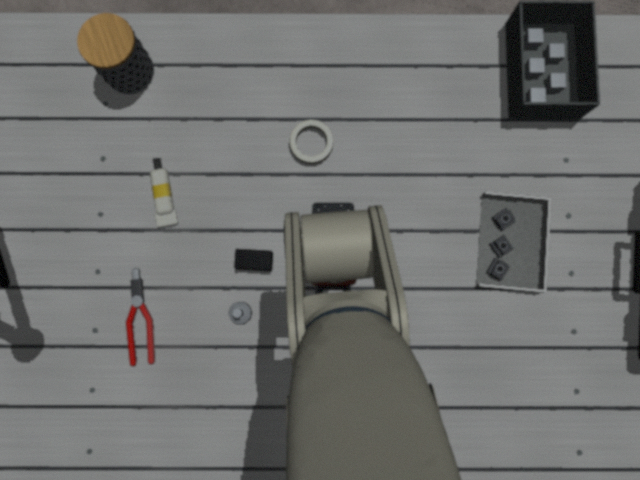

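View pics/top8z.png

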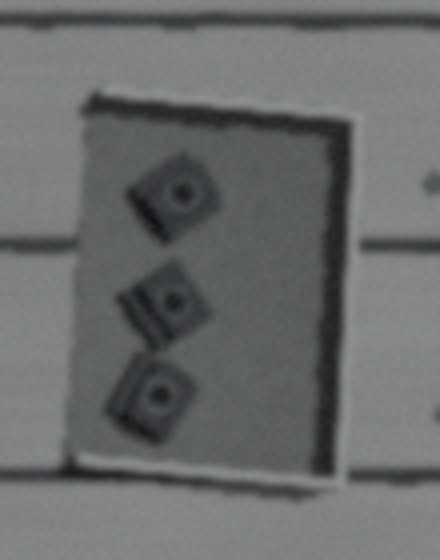

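```bash
python3 - <<'E'
from h import *
d=get_image("top")
o=np.array([585,-283.1]);y=-0.067;ex=np.array([np.cos(y),np.sin(y)]);ey=np.array([-ex[1],ex[0]])
for uv in [(506,218.25),(503.75,245.5),(499.75,269)]:
    p=ray(d,uv,18)-o; print((p@ex).round(1),(p@ey).round(1))
s=get_image("scene"); cv2.imwrite("pics/scene8.png",s["pixels"][:,:,::-1])
print(get_obs()["t"])
E
```

```text
45.5 12.5
-6.6 14.9
-51.4 20.8
17.125
```

```bash
true
```

```text
(no output)
```

View pics/scene8.png

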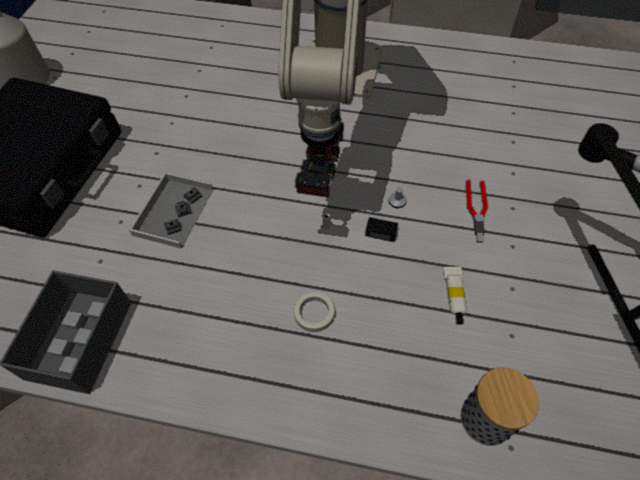

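The scene view shows all three nuts in the tray at (192,195), (183,209) and (173,226). The standoff is upright at (326,216), the other bystanders haven't moved, and the gripper is in free air. Handing in.

```bash
python3 -c "
from workcell import *
print(close_job())"
```

```text
the job is handed in; nothing more can be done
None
```

I swept all three slot nuts one at a time into the tray with the fingertips 20 mm apart, never gripping or lifting one, and handed the job in at about 17 s.

- **Nuts:** the last top view puts their centres at tray (x, y) of about (45, 12), (-7, 15) and (-51, 21) mm. All are wholly inside the tray and well within the y < 43 mm limit.
- **Bystanders:** in the last top and scene pictures all six are upright and show no visible shift. I compared them by eye rather than measuring them again.
- **Robot:** the arm was about 104 mm above the table and touching nothing. The wrist force read no more than about 2 N at the end of each move. No check failed or disagreed.

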